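Seat the lamp head's keyed shaft in the pulley hub and keep it pressed

TASK

Lift the dust cover off the drive unit by its handle and set it down upright on the table beside the unit. Then take the keyed shaft (square head, collar with an ear) from the wooden rack, push it straight down into the pulley's hub, turning it until the key slips into the keyway, and push on against the spring until its collar is fully down on the hub. Do not let go: finish while still gripping the shaft and pressing it home (so that the lock screw could be tightened), and leave the plain spindle and the other things on the bench where they are.

Things in the scene. Friction and masses are not known exactly. Their poses are not given: they have to be found in the camera images.
- drive_unit: Drive unit fixed to the table; origin at the centre of its underside, on the bore's axis. Round grey base 132 mm across, 14 mm high; on it a toothed aluminium pulley 80 mm across (top at 53 mm) with a steel hub 48 mm across rising to 72 mm. Nothing of it can turn. At the start it is hidden under the dust cover.
- hub_face (a point): Centre of the hub's top face, 72 mm above the table; z is up, along the bore: 26 mm in diameter, with a keyway 10 mm wide that reaches 17.5 mm from the axis, on the -x side of this frame, over the whole depth.
- spring_pad (a joint): Sprung brass pad in the bore. 0 = up, its top 37 mm below the hub's face; grows as it is pressed down: 0.005 m when the shaft's collar rests on the hub. It resists with 4 N at 0, rising to 8 N at 0.005 m, and pushes the shaft back up when nobody presses.
- dust_cover: Dust cover: round aluminium can, open below, 112 mm across, 76 mm high, about 0.22 kg, with a black strap handle on its flat top. Origin at the centre of its lower rim, which at the start rests on the unit's base (14 mm above the table), round the pulley, with about 10 mm of play. The table to the left front of the unit (150 mm away, towards +y and -x) is clear.
- cover_handle (a point): Centre of the straight bar of the cover's handle: 12 mm wide (this frame's x), 80 mm long (y), 8 mm thick. It is 110 mm above the can's lower rim (so 124 mm above the table at the start); under the bar are 30 mm of free height, between two legs 64 mm apart.
- shaft_head (a point): Centre of the keyed shaft's square steel head, 24 x 24 mm, 46 mm tall, flats square to this frame's x and y. The shaft (about 0.22 kg) stands upright in one of the two slots of the rack, either one, this point 91 mm above the table. When fully home this point is 31 mm above the hub's face.
- keyed_shaft: Origin at the shaft's tip, 73 mm below the head's centre. Shank 24 mm in diameter, 42 mm long, tapered over the last 8 mm to 15 mm; above it a collar 48 mm across, 8 mm thick, with an ear reaching 53 mm from the axis towards -x. Key on the -x side, straight below the ear: 8 mm wide, 4 mm proud, from 14 to 36 mm above the tip.
- plain_spindle: Leave it alone: the other part in the rack, a plain steel spindle with a round head (26 mm) and round collar, no key and no ear; origin at its lower tip, 24 mm above the table; it is 77 mm tall.
- shaft_rack: Wooden rack fixed to the table, 86 x 234 x 60 mm, origin at the centre of its underside, long side along y. Its top board (60 mm above the table) has two U-slots, 36 mm wide, open towards -x, at y = +60 mm and -60 mm; the shafts hang in them by their collars, which rest on the top board.
- multimeter: Bystander: dark hand multimeter lying on the table, 145 x 70 x 43 mm, long side along x; origin at the centre of its underside.
- screwdriver_orange: Bystander: orange screwdriver lying on the table, 224 x 25 x 24 mm, along x; origin at the centre of the underside.
- tape_red: Bystander: roll of red tape lying on the table, 62 mm across, 21 mm high; origin at the centre of its underside.
Things that resemble listed ones, but are neither listed nor needed, are in the scene too. What is shaped like the keyed_shaft but pink or turquoise is not meant.

How it is judged:
On the way, in this order (a step that is already met when the one before it is completed fails the run):
1. the dust cover stands upright on the table beside the drive unit, let go (height (world z) of cover_handle below 0.114 m and angle between cover_handle's own z axis and vertical below 0.06 rad and horizontal distance between cover_handle and hub_face above 0.115 m and contact force between the fingers and dust_cover below 0.1 N), for 0.2 s.
2. the shaft's key has slipped into the keyway (z of shaft_head in the frame of hub_face below 0.052 m and horizontal distance between shaft_head and hub_face below 0.006 m), for 0.1 s.
At the end, for the whole second after the job is handed in: Still gripped (over 3 N) and pressed: collar within 2 mm of the hub's face, head within 4 mm of its axis, tilt under 0.06 rad, key in line with the keyway, spring pad down by over 3 mm. Cover upright on the table (handle below 114 mm, tilt under 0.06 rad), 0.115 to 0.45 m from the hub (z of shaft_head in the frame of hub_face below 0.033 m and horizontal distance between shaft_head and hub_face below 0.004 m and angle between each of shaft_head, cover_handle's own z axis and vertical below 0.06 rad and angle between the x axis of shaft_head and the x axis of hub_face, either way round below 0.15 rad and value of joint spring_pad above 0.003 m and contact force between the fingers and keyed_shaft above 3 N and height (world z) of cover_handle below 0.114 m and horizontal distance between cover_handle and hub_face between 0.115 and 0.45 m); the arm keeps its last pose, push and grip.
It fails at once if the plain spindle was moved by more than 30 mm (distance of plain_spindle from where it was at the start of the episode above 0.03 m).
It fails at once if a thing of the bench was pushed more than 40 mm out of its place (distance of any of multimeter, screwdriver_orange, tape_red from where it was at the start of the episode above 0.04 m).
It fails at once if the dust cover was dropped (falling faster than 0.8 m/s, out of the fingers) or tipped over ((linear speed of dust_cover above 0.8 m/s and contact force between the fingers and dust_cover below 0.1 N) or angle between cover_handle's own z axis and vertical above 0.8 rad).
It also fails if it takes over 51 s, if anything falls off the work surface, if the arm or the gripper's body presses on something with over 40 N, if the wrist force passes 120 N, or if a joint passes its speed limit or range.

ROBOT

A 6-joint arm with a two-finger parallel gripper is mounted at the origin on a cart in front of the work surface, level with it; the furniture and walls round the work are solid. World frame = base frame: x ahead of the robot, y to its left, z up, the work surface at z = 0. Lengths are in m, angles in rad, forces in N, time in s.
With the tool pointing down it reaches from about 0.325 to 1 m from the base axis. Payload 5.1 kg.
Tool frame: the origin (TCP) lies between the finger pads; the fingertips stand 22 mm ahead of it and the grasp point (between the pads) lies 3 mm ahead of it (bot.tip_reach is the distance from the TCP to the fingertips, in m); x points along the fingers, z is the direction in which the jaws open and shut, and the axes are right-handed (so a half turn about x gives the same grasp; the last joint's range is limited). The gripper opens to 85 mm and grips with 20 to 120 N. Pads are 22 mm wide; open, the fingers measure 114 mm over their backs; the gripper's body (76 mm by 85 mm) begins 54 mm behind the grasp point. The pads swing forward as they close: fully open they stand 13 mm farther back than shut.
Start: joints at [1.165, 0.124, 1.65, -0, 1.367, -0.083], TCP at [0.206, 0.616, 0.253] pointing down, gripper open.
Joint ranges: [-2.61, 2.61], [-1.02, 2.33], [0.03, 2.71], [-1.35, 4.49], [0.32, 2.68], [-2.91, 2.91]. Speed limits (rad/s): [2.57, 2.57, 3.14, 3.14, 3.14, 3.14].

INTERFACE

Orientations are given as a unit quaternion [x, y, z, w].
In Python, from station import bot gives the robot as it stands. The module is installed in compiled form; this text tells all that it offers.
- The arm moves only by the shell command python3 -m jog 'ROWS'. ROWS is JSON, a list of rows, each a list of 3 entries, a list of its own where there are three numbers: the closure, from 0 (fully open) to 1 (shut), then the shift along the tool's x, y, z in cm, then the turn about the tool's x in degrees. A call has 1 to 10 rows; each row shifts and turns the pose as measured when the row begins, along the tool's axes as they then stand; what a row does not reach is not made up. A row lasts 1/12 s, in which the tool goes at most 41.7 mm and 7.16 degrees, less where a joint would pass 70% of its speed; a pose out of reach is approached as far as the arm can. A call is refused whole if a number of a shift passes 4.17 or a number of a turn 7.16, either way. A call with a gripper value outside its range is refused whole. The fingers move at their own pace and stop on an object; the grip force is fixed at half the most. Time passes only in rows, so rows that do not move let the fingers close. It gives the time, the measured TCP pose, the force and the opening at its end, in the units of the state.
- bot.read_state(): the state, without advancing time (a new reading comes with each control period).
- bot.camera(name): name is "scene" or "top" or "wrist"; returns (picture, depth): 384x512x3 uint8, blue, green, red; 384x512 float32, m along the optical axis (not along the pixel's ray), 0 where there is no reading.
- bot.get_calibration(name): a dict with "camera_matrix" (3x3 intrinsics, pixels), "R" (3x3) and "t" (3): a world point X has camera coordinates R X + t. Camera axes: x right, y down, z forward; pixel columns grow to the right and rows downward; lengths in m; the calibration is good to about 2 mm. A picture is of the moment at which its call begins: read the wrist's pose just before it. get_calibration takes no time and is no camera call; for the wrist camera it gives the pose at the moment of the call.
- bot.hand_in(): hands the job in, once; it reports no verdict.
The state is a dict: "time": time; "q": joint angles; "qvel": joint speeds; "effort": joint torques, N m; "tcp_pos": TCP position; "orientation": TCP orientation; "force": force on the tool from outside, world axes, zero at the start; "ft_torque": the same for the moment, N m; "finger_gap": finger opening in m.
Only numpy, scipy, OpenCV 4.12 (cv2) and the standard library are available. Lean on these libraries where they do the work, as an engineer would, in place of code of your own. Each camera call takes 0.05 s, during which the arm holds its last target.

## Working session

There is one attempt and no reset: what is moved stays moved. The work goes in short steps, Python scripts to look and compute and a shell command to move; the robot and the scene stay as the last step left them, time stands still between calls to the robot, and variables do not carry over. Pictures are saved under pics/ and viewed, and the job is handed in when it is done.

```bash
mkdir -p pics
cat > h.py <<'E'
import numpy as np, cv2
from station import bot
def shot(name,tag):
    c=bot.get_calibration(name); im,d=bot.camera(name)
    cv2.imwrite(f'pics/{tag}.png',im); np.savez(f'pics/{tag}.npz',im=im,d=d,K=c['camera_matrix'],R=c['R'],t=c['t'])
    return im,d,c
def world(d,K,R,t):
    K=np.array(K);R=np.array(R);t=np.array(t)
    v,u=np.mgrid[:d.shape[0],:d.shape[1]]
    P=np.stack([(u-K[0,2])/K[0,0]*d,(v-K[1,2])/K[1,1]*d,d],-1)
    return (P-t)@R
E
python3 - <<'E'
from h import *
print(bot.read_state(), bot.tip_reach)
for n in ['scene','top','wrist']: shot(n,n+'0')
E
```

```text
{'time': 0.0, 'q': array([ 1.16540210e+00,  1.24482033e-01,  1.65166517e+00,  7.14004300e-05,
        1.36755924e+00, -8.25809392e-02]), 'qvel': array([ 1.63096564e-03, -7.94141542e-04,  9.39943886e-04, -7.56776998e-05,
       -2.31362546e-03, -5.27219644e-04]), 'effort': array([-4.11410683e-04, -4.23611462e+01, -3.65450943e+01, -7.92224910e-05,
        6.98523276e-03, -1.19222946e-05]), 'tcp_pos': array([0.20597439, 0.61589488, 0.25207316]), 'orientation': array([-0.4135073 ,  0.57451033,  0.4127794 ,  0.57320394]), 'force': array([-0.48009012,  0.32988173,  0.34410714]), 'ft_torque': array([-0.01150235,  0.00069787, -0.00984573]), 'finger_gap': 0.08531267139386621} 0.022
```

View pics/scene0.png

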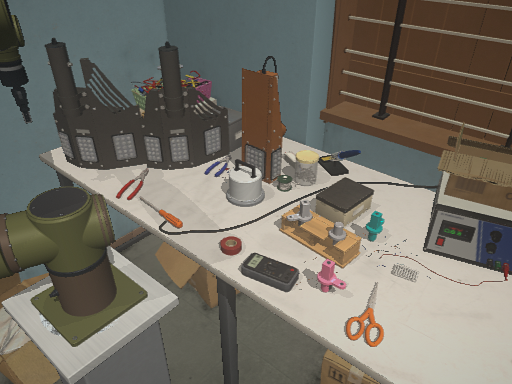

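View pics/top0.png

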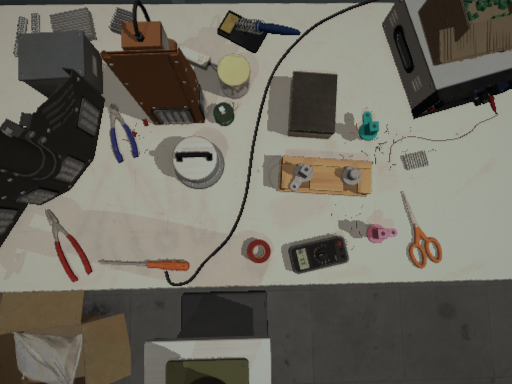

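View pics/wrist0.png

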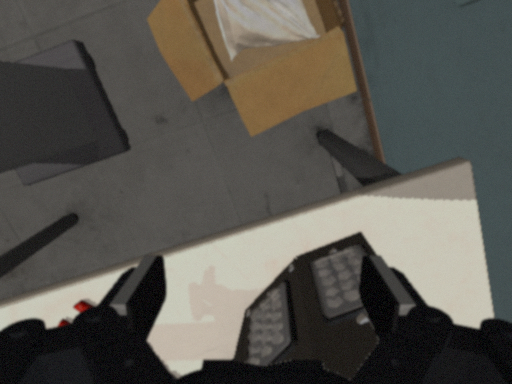

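The cover is at about (198,162) in the top view. The rack is at (325,175), and the part with the ear is at (300,175), in its left slot. Next I'll measure these points.

Run:
```python
from h import *
z=np.load('pics/top0.npz'); W=world(z['d'],z['K'],z['R'],z['t']); im=z['im']
print(z['K'],z['R'],z['t'])
for u,v in [(198,162),(195,155),(325,190),(300,172),(298,185),(350,174),(259,250),(318,253),(180,265),(205,300),(220,250)]:
    print((u,v),W[v,u].round(4),im[v,u])
c=cv2.resize(im[120:240,160:400],None,fx=3.3,fy=3.3,interpolation=cv2.INTER_CUBIC); cv2.imwrite('pics/top0c.png',c)
# height-based: handle bar
Z=W[...,2]
def reg(mask,name):
    n,l,s,ce=cv2.connectedComponentsWithStats(mask.astype(np.uint8))
    for i in range(1,n):
        if s[i,4]>8:
            P=W[l==i]; 
            (cx,cy),(w,h),a=cv2.minAreaRect((P[:,:2]*1000).astype(np.float32))
            print(name,s[i],P.mean(0).round(4),'rect',round(cx,1),round(cy,1),round(w,1),round(h,1),round(a,1),'z',np.median(P[:,2]).round(4))
box=np.zeros(Z.shape,bool); box[120:210,165:235]=1
reg(box&(Z>0.105),'handle'); reg(box&(Z>0.08)&(Z<0.1),'cantop'); reg(box&(Z>0.008)&(Z<.025),'base')
box[:]=0; box[140:210,270:380]=1
reg(box&(Z>0.095),'heads'); reg(box&(Z>0.063)&(Z<.075),'collars'); reg(box&(Z>0.05)&(Z<.063),'board')
```

```text
[[389.30957112   0.         258.68585222]
 [  0.         389.30957112 192.77562643]
 [  0.           0.           1.        ]] [[-0.02167193 -0.99946536  0.02448112]
 [-0.99448335  0.01903726 -0.10315251]
 [ 0.10263131 -0.02658158 -0.99436424]] [-0.12677479  0.51891049  0.97016128]
(198, 162) [0.5873 0.0093 0.0907] [154 164 162]
(195, 155) [0.5963 0.0109 0.1308] [21 20 22]
(325, 190) [ 0.5169 -0.3024  0.0588] [ 66  98 126]
(300, 172) [ 0.5562 -0.2349  0.1055] [43 46 47]
(298, 185) [ 0.5295 -0.2339  0.0687] [128 135 140]
(350, 174) [ 0.55   -0.356   0.1004] [74 79 82]
(259, 250) [ 0.3696 -0.1357 -0.0015] [85 92 97]
(318, 253) [ 0.3604 -0.2829  0.0366] [20 23 24]
(180, 265) [0.3378 0.0646 0.0234] [ 43  78 154]
(205, 300) [ 0.1405  0.0784 -0.645 ] [31 31 31]
(220, 250) [ 0.372  -0.0347  0.0023] [133 145 152]
handle [175 151  35   8 189] [0.5971 0.0178 0.1364] rect 527.8 -47.3 253.5 61.9 42.8 z 0.1274
cantop [ 172  136   46   45 1390] [0.5973 0.0175 0.0897] rect 598.8 18.6 107.8 108.2 41.8 z 0.0898
base [189 120  15   4  25] [0.7096 0.0202 0.0173] rect 709.7 23.3 5.8 37.8 11.5 z 0.0185
base [174 142  50  47 396] [ 0.5699 -0.0011  0.0141] rect 583.3 7.3 92.0 130.2 35.0 z 0.014
heads [299 163  14  14 115] [ 0.5608 -0.2467  0.1128] rect 561.9 -247.5 23.6 24.1 55.1 z 0.1136
heads [349 168  11  11  91] [ 0.5519 -0.3663  0.1006] rect 552.7 -366.7 24.7 23.3 3.9 z 0.1009
collars [290 163  23  28 247] [ 0.5476 -0.2367  0.0683] rect 550.9 -235.9 45.7 71.4 43.7 z 0.0683
collars [341 166  21  19 178] [ 0.5493 -0.3632  0.0683] rect 552.4 -368.5 49.5 46.2 85.5 z 0.0682
board [ 281  156   91   38 1953] [ 0.5607 -0.3074  0.0599] rect 557.3 -307.4 226.2 82.4 85.3 z 0.0601
```

```bash
ls pics
```

```text
scene0.npz
scene0.png
top0.npz
top0.png
top0c.png
wrist0.npz
wrist0.png
```

View pics/top0c.png

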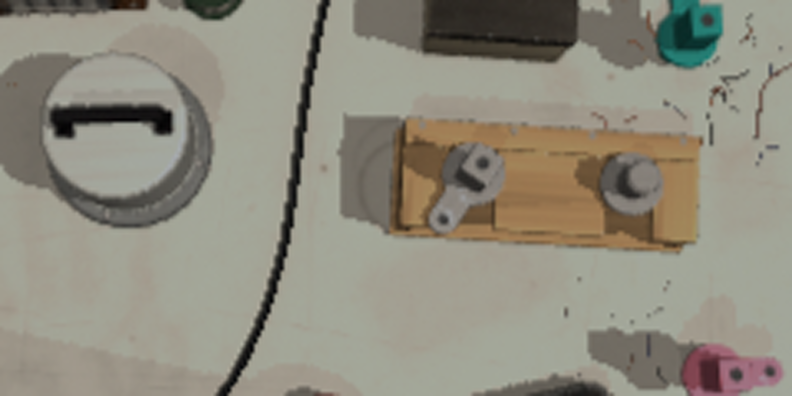

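Run:
```python
from h import *
z=np.load('pics/top0.npz'); W=world(z['d'],z['K'],z['R'],z['t']); Z=W[...,2]
def show(mask):
    P=W[mask]; c=np.median(P,0); P=P[np.linalg.norm(P[:,:2]-c[:2],axis=1)<.15]
    (cx,cy),(w,h),a=cv2.minAreaRect((P[:,:2]*1000).astype(np.float32)); print(len(P),P.mean(0).round(4),cx,cy,w,h,a)
    C=np.cov(P[:,:2].T); e,v=np.linalg.eigh(C); print('long axis deg',np.degrees(np.arctan2(v[1,1],v[0,1])), np.sqrt(e))
box=np.zeros(Z.shape,bool); box[120:210,165:235]=1
show(box&(Z>.115)&(Z<.14))
m=box&(Z>.08)&(Z<.1); cnt=max(cv2.findContours(m.astype(np.uint8),0,1)[0],key=cv2.contourArea)
P=np.array([W[v,u] for u,v in cnt[:,0]]); print('can circle',cv2.minEnclosingCircle((P[:,:2]*1000).astype(np.float32)))
m=box&(Z>.006)&(Z<.022);P=W[m]; P=P[np.linalg.norm(P[:,:2]-[.597,.0175],axis=1)<.075]; 
r=P[:,:2];print('base enclosing',cv2.minEnclosingCircle((r*1000).astype(np.float32)))
# shaft: collar + ear extents
box[:]=0; box[140:210,270:335]=1
m=box&(Z>.063)&(Z<.075);P=W[m][:,:2]; h=np.array([.5612,-.2472])
d=P-h; r=np.linalg.norm(d,axis=1); far=d[r>.034]; print('ear dir',len(far),np.degrees(np.arctan2(*far.mean(0)[::-1])), r.max())
m=box&(Z>.095);P=W[m]; print(cv2.boxPoints(cv2.minAreaRect((P[:,:2]*1000).astype(np.float32))))
print(bot.read_state()['time'])
```

```text
182 [0.5992 0.019  0.1274] 600.1661376953125 18.45158576965332 13.307225227355957 78.80912780761719 0.6453375816345215
long axis deg 90.04231780121746 [0.00350001 0.0237181 ]
can circle ((599.9176635742188, 18.932029724121094), 54.9898681640625)
base enclosing ((596.1199340820312, 18.70574188232422), 67.88813018798828)
ear dir 109 -172.58297897592328 0.08439218835299751
[[ 398.4034  -129.57635]
 [ 563.4744  -264.3121 ]
 [ 578.8025  -245.53293]
 [ 413.7315  -110.79718]]
0.15
```

```bash
cat >> h.py <<'E'
from scipy.spatial.transform import Rotation as Ro
def plan(pos,zdir_deg=None):
    """shift (cm, in tool axes) and turn(deg) to bring the TCP to pos and tool z to world yaw zdir_deg (mod 180, nearest)"""
    s=bot.read_state(); T=Ro.from_quat(s['orientation']).as_matrix()
    print('t',round(s['time'],2),'tcp',s['tcp_pos'].round(4),'F',s['force'].round(1),'gap',round(s['finger_gap'],4),'q',s['q'].round(2))
    zy=np.degrees(np.arctan2(T[1,2],T[0,2])); print('tool x',T[:,0].round(3),'zyaw',round(zy,2))
    print('shift cm',((np.array(pos)-s['tcp_pos'])@T*100).round(2), 'in y/z dirs', T[:,1].round(2),T[:,2].round(2))
    if zdir_deg is not None:
        # turn +a about tool x (pointing down) changes world yaw by -a
        for k in (0,180): print('turn',round(((zy-zdir_deg+k+180)%360)-180,2))
E
python3 - <<'E'
from h import *
z=np.load('pics/top0.npz'); W=world(z['d'],z['K'],z['R'],z['t'])
for x in np.arange(.9,.2,-.05):
    print(round(x,2),[ (lambda m: round(float(W[m][:,2].max()),2) if m.any() else '-')((abs(W[...,0]-x)<.025)&(abs(W[...,1]-y)<.025)) for y in np.arange(.6,-.5,-.05)])
plan([.6,.0187,.25],0)
E
```

```text
0.9 ['-', 0.0, 0.02, 0.13, 0.13, 0.13, 0.13, 0.13, -0.0, '-', '-', 0.03, 0.03, 0.01, 0.01, 0.11, 0.14, 0.15, 0.0, 0.0, 0.01, 0.0]
0.85 ['-', 0.0, 0.01, 0.13, 0.13, 0.13, 0.14, 0.13, '-', '-', '-', 0.17, 0.03, 0.11, 0.11, 0.01, 0.01, 0.01, 0.01, 0.01, 0.0, 0.01]
0.8 ['-', 0.01, 0.0, 0.0, 0.13, 0.13, 0.19, 0.19, 0.0, '-', 0.37, 0.42, 0.18, 0.11, 0.11, 0.01, 0.01, 0.08, 0.08, 0.08, 0.0, 0.01]
0.75 ['-', 0.0, 0.01, 0.01, '-', 0.17, 0.22, 0.21, 0.01, 0.38, 0.39, 0.42, 0.38, 0.1, 0.1, 0.01, 0.08, 0.08, 0.08, 0.08, 0.01, 0.01]
0.7 ['-', 0.0, 0.0, '-', '-', 0.18, 0.27, 0.14, 0.02, 0.39, 0.39, 0.39, 0.39, 0.04, 0.04, 0.01, 0.08, 0.08, 0.08, 0.08, 0.1, 0.1]
0.65 ['-', '-', '-', '-', 0.17, 0.3, 0.3, 0.02, 0.02, 0.01, 0.01, 0.09, 0.09, 0.09, 0.01, 0.01, 0.08, 0.08, 0.08, 0.08, 0.1, 0.1]
0.6 ['-', '-', '-', '-', '-', 0.3, 0.42, 0.41, 0.02, 0.0, 0.02, 0.13, 0.13, 0.09, 0.01, 0.01, 0.06, 0.12, 0.06, 0.07, 0.06, 0.01]
0.55 ['-', '-', '-', '-', 0.25, 0.3, 0.41, 0.42, 0.01, 0.01, 0.02, 0.09, 0.09, 0.09, 0.01, 0.01, 0.07, 0.12, 0.07, 0.1, 0.1, 0.0]
0.5 ['-', '-', 0.02, 0.17, 0.25, 0.14, 0.0, 0.01, 0.0,
[... 281 characters left out ...]
.01, 0.01, 0.01, 1.02, 0.03, 0.03, 0.04, 0.04, 0.04, 0.1, 0.1]
0.35 ['-', 0.0, 0.01, 0.01, 0.01, 0.02, 0.02, 0.02, 0.02, 0.02, 0.03, 0.03, 0.01, 0.01, 0.03, 0.03, 0.04, 0.04, 0.05, 0.04, 0.01, 0.01]
0.3 ['-', -0.01, 0.01, 0.01, 0.01, 0.02, 0.01, 0.01, 0.01, 0.01, 0.01, 0.02, 0.01, 0.01, 0.01, 0.01, 0.03, 0.03, 0.03, 0.01, 0.0, 0.01]
0.25 ['-', '-', '-', '-', '-', '-', '-', '-', '-', '-', '-', '-', '-', '-', '-', '-', '-', '-', '-', '-', '-', '-']
t 0.15 tcp [0.2061 0.616  0.2523] F [ 0.3 -0.6 -0.3] gap 0.0856 q [ 1.17  0.12  1.65 -0.    1.37 -0.08]
tool x [-0.001 -0.001 -1.   ] zyaw 71.5
shift cm [  0.3  -56.31 -44.15] in y/z dirs [-0.95  0.32  0.  ] [ 0.32  0.95 -0.  ]
turn 71.5
turn -108.5
```

```bash
python3 -m jog '[[0,[0,0,0],7.15],[0,[0,0,0],7.15],[0,[0,0,0],7.15],[0,[0,0,0],7.15],[0,[0,0,0],7.15],[0,[0,0,0],7.15],[0,[0,0,0],7.15],[0,[0,0,0],7.15],[0,[0,0,0],7.15],[0,[0,0,0],7.15]]'; python3 -c "
from h import *
plan([.36,.12,.25],0)"
```

```text
time: 0.98
tcp_pos: [0.205, 0.6137, 0.2465]
orientation: [-0.001, 0.709, -0.006, 0.706]
force: [-0.1, 0.3, 0.5]
finger_gap: 0.0856
t 0.98 tcp [0.205  0.6137 0.2465] F [-0.1  0.3  0.5] gap 0.0856 q [ 1.17  0.13  1.66 -0.    1.37  1.17]
tool x [-0.004 -0.01  -1.   ] zyaw -0.45
shift cm [  0.07 -49.25  15.89] in y/z dirs [ 0.01  1.   -0.01] [ 1.   -0.01 -0.  ]
turn -0.45
turn 179.55
```

```bash
python3 -m jog '[[0,[-0.1,-3.8,1.3],0],[0,[-0.1,-3.8,1.3],0],[0,[-0.1,-3.8,1.3],0],[0,[-0.1,-3.8,1.3],0],[0,[-0.1,-3.8,1.3],0],[0,[-0.1,-3.8,1.3],0],[0,[-0.1,-3.8,1.3],0],[0,[-0.1,-3.8,1.3],0],[0,[-0.1,-3.8,1.3],0],[0,[-0.1,-3.8,1.3],0]]'; python3 -c "
from h import *
plan([.36,.12,.25],0)"
```

```text
time: 1.82
tcp_pos: [0.3272, 0.2238, 0.2512]
orientation: [-0.007, 0.713, -0.004, 0.701]
force: [0.3, 1.1, -0.0]
finger_gap: 0.0849
t 1.82 tcp [0.3272 0.2238 0.2512] F [ 0.3  1.1 -0. ] gap 0.0849 q [ 0.47 -0.47  2.17 -0.01  1.46  0.46]
tool x [-0.018 -0.016 -1.   ] zyaw 0.27
shift cm [  0.22 -10.4    3.24] in y/z dirs [-0.01  1.   -0.02] [ 1.    0.   -0.02]
turn 0.27
turn -179.73
```

```bash
python3 -m jog '[[0,[0,-2.3,3],0],[0,[0,-2.3,3],0],[0,[0,-2.3,3],0],[0,[0,-2.3,3],0],[0,[0,-2.3,3],0],[0,[0,-2.3,3],0],[0,[0,-2.2,2.8],0],[0,[0,-1.2,1.5],0],[0,[0,-1,1],0],[0,[0,0,0],0]]'; python3 -c "
from h import *
plan([.6,.0187,.2],0)
shot('wrist','w1')"
```

```text
time: 2.65
tcp_pos: [0.5695, 0.0225, 0.2485]
orientation: [-0.003, 0.712, -0.007, 0.702]
force: [-0.6, 0.3, -1.0]
finger_gap: 0.0855
t 2.65 tcp [0.5695 0.0225 0.2485] F [-0.6  0.3 -1. ] gap 0.0855 q [-0.05 -0.04  1.83 -0.02  1.37 -0.04]
tool x [-0.015 -0.015 -1.   ] zyaw -0.36
shift cm [ 4.81 -0.29  3.12] in y/z dirs [ 0.01  1.   -0.01] [ 1.   -0.01 -0.01]
turn -0.36
turn 179.64
```

View pics/w1.png

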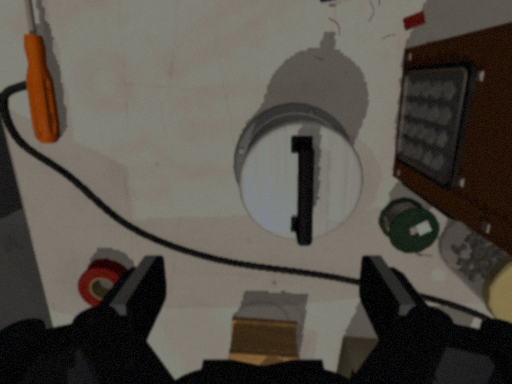

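The wrist view shows the handle bar at about (305,190), roughly along world y. I'll check the handle from this view.

Run:
```python
from h import *
z=np.load('pics/w1.npz'); W=world(z['d'],z['K'],z['R'],z['t']); Z=W[...,2]
m=np.zeros(Z.shape,bool); m[120:260,220:380]=1
h=m&(Z>.114)&(Z<.14); P=W[h]; (c,s,a)=cv2.minAreaRect((P[:,:2]*1000).astype(np.float32)); print(len(P),P.mean(0),c,s,a)
h=m&(Z>.08)&(Z<.1); P=W[h]; print(P[:,2].mean(),cv2.minEnclosingCircle((P[:,:2]*1000).astype(np.float32)))
plan([.6,.0187,.2],0)
```

```text
1603 [0.60015402 0.02185481 0.1279809 ] (600.5645141601562, 18.883676528930664) (12.114356994628906, 79.31192016601562) 0.8025609850883484
0.09054884533784045 ((600.7015380859375, 18.474985122680664), 54.984561920166016)
t 2.7 tcp [0.5686 0.0233 0.2483] F [-0.3 -0.1  0. ] gap 0.0854 q [-0.05 -0.04  1.83 -0.01  1.37 -0.04]
tool x [-0.015 -0.014 -1.   ] zyaw -0.33
shift cm [ 4.79 -0.38  3.21] in y/z dirs [ 0.01  1.   -0.01] [ 1.   -0.01 -0.02]
turn -0.33
turn 179.67
```

```bash
python3 -m jog '[[0,[0.2,-0.2,1.6],0],[0,[0.3,-0.2,1.6],0],[0,[2,0,0],0],[0,[2,0,0],0],[0,[2,0,0],0],[0,[1,0,0],0],[0,[0,0,0],0]]'; python3 -c "
from h import *
plan([.6005,.0187,.125],0)"
```

```text
time: 3.28
tcp_pos: [0.597, 0.0232, 0.1714]
orientation: [-0.004, 0.712, -0.005, 0.702]
force: [-0.2, -0.1, 0.3]
finger_gap: 0.0853
t 3.28 tcp [0.597  0.0232 0.1714] F [-0.2 -0.1  0.3] gap 0.0853 q [-0.05  0.08  1.84 -0.01  1.24 -0.04]
tool x [-0.015 -0.012 -1.   ] zyaw -0.1
shift cm [ 4.63 -0.39  0.42] in y/z dirs [ 0.    1.   -0.01] [ 1.   -0.   -0.02]
turn -0.1
turn 179.9
```

```bash
python3 -m jog '[[0,[1.5,-0.3,0.3],0],[0,[1.5,-0.2,0.2],0],[0,[1.2,-0.1,0],0],[0,[0.6,0,0],0],[0,[0,0,0],0]]'; python3 -c "
from h import *
plan([.6005,.0187,.125],0)"
```

```text
time: 3.7
tcp_pos: [0.6012, 0.0192, 0.1255]
orientation: [-0.004, 0.711, -0.003, 0.703]
force: [-0.7, -0.8, -0.6]
finger_gap: 0.0857
t 3.7 tcp [0.6012 0.0192 0.1255] F [-0.7 -0.8 -0.6] gap 0.0857 q [-0.05  0.14  1.86 -0.01  1.15 -0.05]
tool x [-0.011 -0.011 -1.   ] zyaw 0.09
shift cm [ 0.05 -0.05 -0.07] in y/z dirs [-0.    1.   -0.01] [ 1.    0.   -0.01]
turn 0.09
turn -179.91
```

```bash
python3 -m jog '[[1,[0,0,0],0],[1,[0,0,0],0],[1,[0,0,0],0],[1,[0,0,0],0],[1,[0,0,0],0],[1,[0,0,0],0],[1,[0,0,0],0],[1,[0,0,0],0],[1,[0,0,0],0],[1,[0,0,0],0]]'; python3 -c "
from h import *
plan([.6005,.0187,.125],0)"
```

```text
time: 4.53
tcp_pos: [0.6024, 0.0198, 0.1299]
orientation: [-0.005, 0.709, -0.003, 0.705]
force: [-0.8, 0.7, -1.1]
finger_gap: 0.0104
t 4.53 tcp [0.6024 0.0198 0.1299] F [-0.8  0.7 -1.1] gap 0.0104 q [-0.05  0.13  1.86 -0.01  1.16 -0.05]
tool x [-0.007 -0.011 -1.   ] zyaw 0.11
shift cm [ 0.49 -0.1  -0.19] in y/z dirs [-0.    1.   -0.01] [ 1.    0.   -0.01]
turn 0.11
turn -179.89
```

```bash
python3 -m jog '[[1,[-1,0,0],0],[1,[-1.5,0,0],0],[1,[-1.5,0,0],0],[1,[0,0,0],0]]'; python3 -c "
from h import *
plan([.6005,.0187,.225],0); shot('scene','s2')"
```

```text
time: 4.87
tcp_pos: [0.601, 0.0202, 0.1694]
orientation: [-0.005, 0.711, -0.003, 0.703]
force: [1.2, 0.2, -2.8]
finger_gap: 0.0105
t 4.87 tcp [0.601  0.0202 0.1694] F [ 1.2  0.2 -2.8] gap 0.0105 q [-0.05  0.09  1.83 -0.01  1.23 -0.05]
tool x [-0.012 -0.011 -1.   ] zyaw 0.11
shift cm [-5.56 -0.22 -0.11] in y/z dirs [-0.    1.   -0.01] [ 1.    0.   -0.01]
turn 0.11
turn -179.89
```

View pics/s2.png

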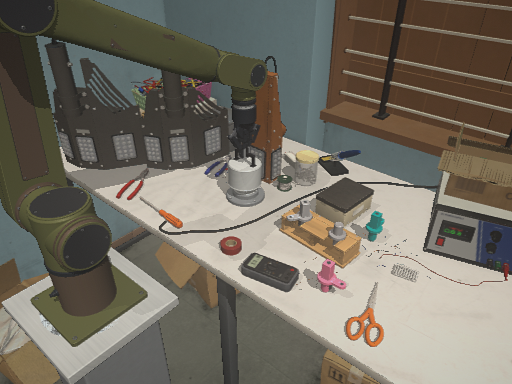

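The can is lifted clear of the base and stays upright. I'll raise it some more and then carry it to the left front.

```bash
python3 -m jog '[[1,[-2,0,0],0],[1,[-2,0,0],0],[1,[-1,0,0],0],[1,[0,2,-2],0],[1,[0,2.5,-2.5],0],[1,[0,2.5,-2.5],0],[1,[0,2.5,-2.5],0],[1,[0,2,-2],0],[1,[0,1,-1],0],[1,[0,0,0],0]]'; python3 -c "
from h import *
plan([.475,.14,.12],0)"
```

```text
time: 5.75
tcp_pos: [0.4676, 0.1486, 0.2114]
orientation: [-0.003, 0.716, -0.005, 0.698]
force: [0.6, 0.0, -2.5]
finger_gap: 0.0106
t 5.75 tcp [0.4676 0.1486 0.2114] F [ 0.6  0.  -2.5] gap 0.0106 q [ 0.2  -0.19  2.03 -0.01  1.33  0.21]
tool x [-0.026 -0.011 -1.   ] zyaw -0.18
shift cm [ 9.13 -0.76  0.97] in y/z dirs [ 0.    1.   -0.01] [ 1.   -0.   -0.03]
turn -0.18
turn 179.82
```

```bash
python3 -m jog '[[1,[1.5,0,0],0],[1,[2,0,0],0],[1,[2,0,0],0],[1,[1.5,0,0],0],[1,[0.8,0,0],0],[1,[0.5,0,0],0],[1,[0,0,0],0]]'; python3 -c "
from h import *
plan([.475,.14,.116],0)"
```

```text
time: 6.33
tcp_pos: [0.4664, 0.1461, 0.1232]
orientation: [-0.004, 0.715, -0.005, 0.699]
force: [-1.3, 0.3, -1.8]
finger_gap: 0.0112
t 6.33 tcp [0.4664 0.1461 0.1232] F [-1.3  0.3 -1.8] gap 0.0112 q [ 0.2  -0.1   2.11 -0.01  1.16  0.2 ]
tool x [-0.024 -0.013 -1.   ] zyaw -0.08
shift cm [ 0.71 -0.6   0.88] in y/z dirs [ 0.    1.   -0.01] [ 1.   -0.   -0.02]
turn -0.08
turn 179.92
```

```bash
python3 -m jog '[[1,[0.3,0,0],0],[1,[0.3,0,0],0],[1,[0.2,0,0],0],[1,[0.1,0,0],0]]'
```

```text
time: 6.67
tcp_pos: [0.4684, 0.1459, 0.117]
orientation: [-0.003, 0.714, -0.005, 0.7]
force: [-3.6, 0.6, 4.9]
finger_gap: 0.0107
```

```bash
python3 -m jog '[[1,[0.1,0,0],0],[0.8,[0,0,0],0],[0.5,[0,0,0],0],[0,[0,0,0],0],[0,[0,0,0],0],[0,[0,0,0],0],[0,[0,0,0],0],[0,[0,0,0],0]]';  python3 -c "
from h import *
plan([.475,.14,.116],0);shot('scene','s3')"
```

```text
time: 7.33
tcp_pos: [0.4719, 0.1466, 0.1198]
orientation: [-0.003, 0.711, -0.004, 0.703]
force: [0.2, 0.3, -0.1]
finger_gap: 0.085
t 7.33 tcp [0.4719 0.1466 0.1198] F [ 0.2  0.3 -0.1] gap 0.085 q [ 0.2  -0.09  2.1  -0.01  1.14  0.2 ]
tool x [-0.011 -0.01  -1.   ] zyaw -0.1
shift cm [ 0.38 -0.65  0.32] in y/z dirs [ 0.    1.   -0.01] [ 1.   -0.   -0.01]
turn -0.1
turn 179.9
```

View pics/s3.png

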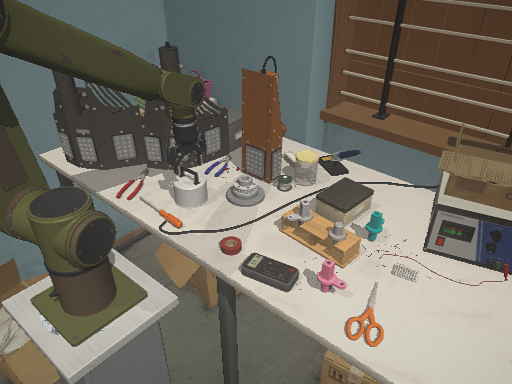

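```bash
python3 -m jog '[[0,[-1.5,0,0],0],[0,[-3,0,0],0],[0,[-3,0,0],0],[0,[-3,0,0],0],[0,[-1,-3,2],0],[0,[0,-3,2.5],0],[0,[0,-3,2.5],0],[0,[0,-3,2.5],0],[0,[0,-2,1.5],0],[0,[0,0,0],0]]';  python3 -c "
from h import *
plan([.6,.0187,.25],0);shot('wrist','w4');shot('top','t4')"
```

```text
time: 8.22
tcp_pos: [0.5865, 0.0032, 0.2397]
orientation: [-0.006, 0.711, -0.003, 0.704]
force: [0.6, 0.5, 1.0]
finger_gap: 0.0856
t 8.22 tcp [0.5865 0.0032 0.2397] F [0.6 0.5 1. ] gap 0.0856 q [-0.08 -0.    1.8  -0.01  1.35 -0.08]
tool x [-0.01  -0.013 -1.   ] zyaw 0.3
shift cm [-1.06  1.53  1.35] in y/z dirs [-0.01  1.   -0.01] [ 1.    0.01 -0.01]
turn 0.3
turn -179.7
```

View pics/w4.png

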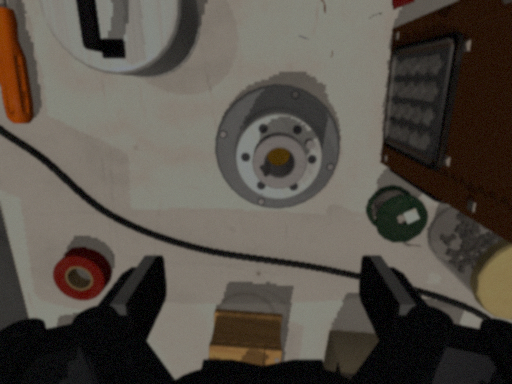

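View pics/t4.png

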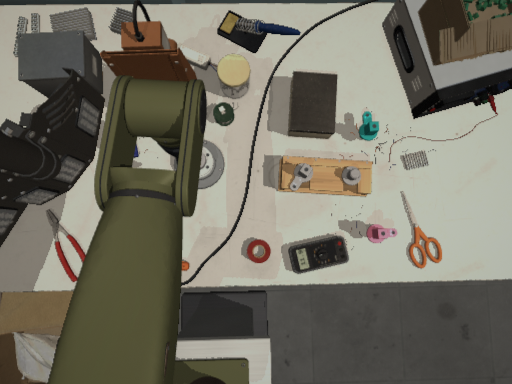

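Run:
```python
from h import *
z=np.load('pics/w4.npz'); W=world(z['d'],z['K'],z['R'],z['t']); Z=W[...,2]; im=z['im']
cv2.imwrite('pics/w4c.png',cv2.resize(im[80:215,205:350],None,fx=4,fy=4,interpolation=cv2.INTER_CUBIC))
m=np.zeros(Z.shape,bool); m[80:215,205:350]=1
def circ(lo,hi):
    h=m&(Z>lo)&(Z<hi); cn=max(cv2.findContours(h.astype(np.uint8),0,1)[0],key=cv2.contourArea)
    hull=cv2.convexHull(cn)[:,0]; P=np.array([W[v,u,:2] for u,v in hull])*1000
    print(lo,cv2.minEnclosingCircle(P.astype(np.float32)),P.mean(0)); return h
h=circ(.068,.077); circ(.048,.058)
hol=m&(Z<.06)
b=(Z*1000).clip(0,255).astype(np.uint8)
cv2.imwrite('pics/w4z.png',cv2.resize((Z[80:215,205:350]*2500).clip(0,255).astype(np.uint8),None,fx=4,fy=4,interpolation=cv2.INTER_NEAREST))
```

```text
0.068 ((599.3807373046875, 17.93316078186035), 24.563676834106445) [600.61812143  18.32993016]
0.048 ((599.7081909179688, 17.606937408447266), 40.110694885253906) [596.72518581  16.39505973]
```

View pics/w4c.png

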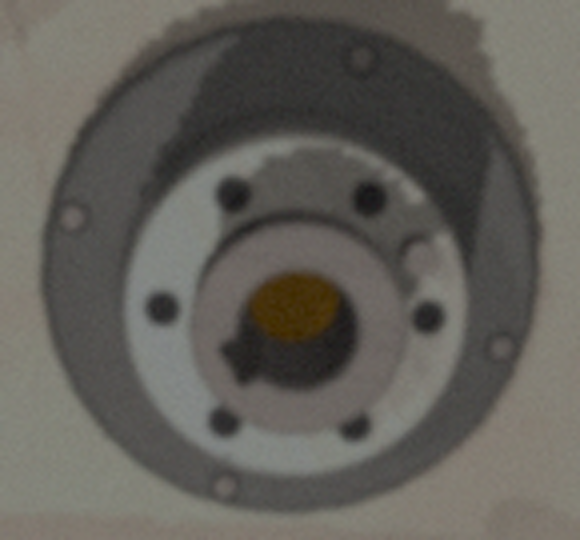

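View pics/w4z.png

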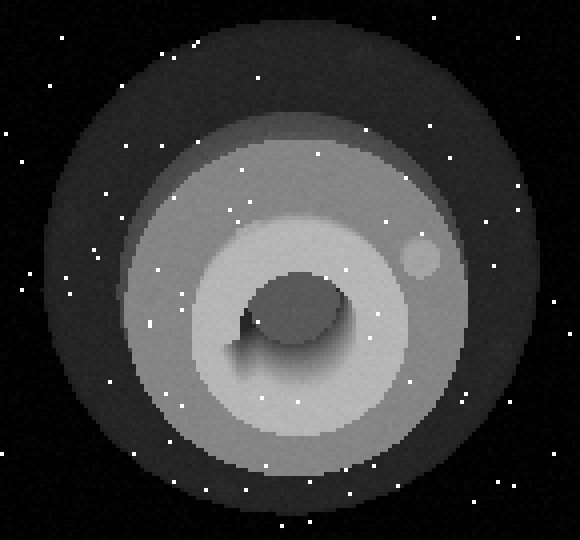

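The keyway opens at the lower left of the bore, around (233,352) in the crop, which is towards -x and slightly -y. I'll fit the bore and the keyway on the z=72 mm plane.

```bash
cat >> h.py <<'E'
def onplane(uv,K,R,t,zp):
    uv=np.atleast_2d(uv).astype(float); r=np.c_[(uv[:,0]-K[0,2])/K[0,0],(uv[:,1]-K[1,2])/K[1,1],np.ones(len(uv))]@R
    o=-R.T@t; return o+r*((zp-o[2])/r[:,2])[:,None]
def fitc(P):
    A=np.c_[2*P,np.ones(len(P))]; s=np.linalg.lstsq(A,(P**2).sum(1),rcond=None)[0]; return s[:2],np.sqrt(s[2]+s[:2]@s[:2])
def hub(f):
    z=np.load(f); K,R,t=z['K'],z['R'],z['t']; W=world(z['d'],K,R,t); Z=cv2.medianBlur(W[...,2].astype(np.float32),3)
    near=np.hypot(W[...,0]-.6,W[...,1]-.018)<.06
    face=(near&(abs(Z-np.median(Z[near&(Z>.068)&(Z<.076)]))<.0025)).astype(np.uint8)
    cs,hi=cv2.findContours(face,cv2.RETR_CCOMP,cv2.CHAIN_APPROX_NONE)
    o=max(range(len(cs)),key=lambda i:cv2.contourArea(cs[i])); inn=max((i for i in range(len(cs)) if hi[0][i][3]==o),key=lambda i:cv2.contourArea(cs[i]))
    Po=onplane(cs[o][:,0],K,R,t,.072)[:,:2]; Pi=onplane(cs[inn][:,0],K,R,t,.072)[:,:2]
    print('face z',np.median(Z[face>0])); co,ro=fitc(Po); print('outer',co,ro)
    Pc=Pi
    for _ in range(6):
        c,r=fitc(Pc); Pc=Pi[abs(np.hypot(*(Pi-c).T)-.013)<.0012] if _ else Pi[np.hypot(*(Pi-co).T)<.0145]
    print('bore',c,r)
    d=Pi-co; rr=np.hypot(*d.T); k=rr>.0148; print('key pts',k.sum(),'rmax',rr.max(),'dir deg',np.degrees(np.arctan2(*d[k].mean(0)[::-1])))
E
python3 -c "
from h import *
hub('pics/w4.npz')"
```

```text
face z 0.07270758
outer [0.59971595 0.01785181] 0.023638254324461098
bore [0.59961759 0.01788084] 0.01331756250878178
key pts 15 rmax 0.01806702716609084 dir deg -152.58840486568894
```

```bash
python3 -m jog '[[0,[-0.3,-3,-0.5],0],[0,[-0.3,-3.5,-0.5],0],[0,[-0.2,-3.5,-0.5],0],[0,[0,-3.5,-0.5],0],[0,[0,-3.5,-0.5],0],[0,[0,-3.5,-0.4],0],[0,[0,-3,-0.3],0],[0,[0,-2,-0.3],0],[0,[0,-1,0],0],[0,[0,0,0],0]]';  python3 -c "
from h import *
plan([.56,-.247,.25],0);shot('wrist','w5');print(np.load('pics/w5.npz')['R'].T@-np.load('pics/w5.npz')['t'])"
```

```text
time: 9.15
tcp_pos: [0.5474, -0.2546, 0.2477]
orientation: [-0.011, 0.713, 0.008, 0.701]
force: [1.1, -0.3, -0.3]
finger_gap: 0.0852
t 9.15 tcp [ 0.5474 -0.2546  0.2477] F [ 1.1 -0.3 -0.3] gap 0.0852 q [-0.52  0.03  1.76 -0.01  1.36 -0.54]
tool x [-0.016 -0.005 -1.   ] zyaw 1.49
shift cm [-0.26  0.73  1.28] in y/z dirs [-0.03  1.   -0.  ] [ 1.    0.03 -0.02]
turn 1.49
turn -178.51
[ 0.54737235 -0.17689268  0.36858705]
```

View pics/w5.png

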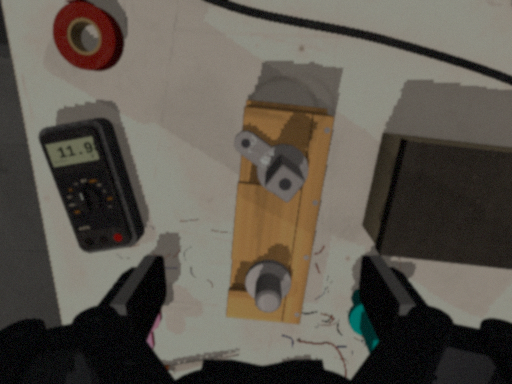

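The keyed shaft is in the upper (+y) slot, with its head at (285,182) and its ear tip at (243,143). The spindle is at (268,290).

```bash
cat > sh.py <<'E'
from h import *
def shaft(f,zt=.114,zc=.068,c0=(.561,-.247)):
    z=np.load(f); K,R,t=z['K'],z['R'],z['t']; W=world(z['d'],K,R,t); Z=cv2.medianBlur(W[...,2].astype(np.float32),3)
    near=np.hypot(W[...,0]-c0[0],W[...,1]-c0[1])<.075
    def comp(lo,hi):
        m=(near&(Z>lo)&(Z<hi)).astype(np.uint8); cn=max(cv2.findContours(m,0,cv2.CHAIN_APPROX_NONE)[0],key=cv2.contourArea); print(' med z',np.median(Z[m>0]).round(4)); return cn[:,0],m
    c,_=comp(zt-.006,zt+.006); P=onplane(c,K,R,t,zt)[:,:2]; r=cv2.minAreaRect((P*1000).astype(np.float32)); print('head',r)
    hc=np.array(r[0])/1000
    c,m=comp(zc-.004,zc+.004); P=onplane(c,K,R,t,zc)[:,:2]; d=P-hc; rr=np.hypot(*d.T)
    k=rr>.040; print('ear rmax',rr.max(),k.sum(),'dir',np.degrees(np.arctan2(*d[k].mean(0)[::-1])))
E
python3 -c "
from sh import *
shaft('pics/w5.npz')
z=np.load('pics/w5.npz');cv2.imwrite('pics/w5c.png',cv2.resize(z['im'][95:220,210:360],None,fx=4,fy=4,interpolation=cv2.INTER_CUBIC))
"
```

```text
med z 0.1148
head ((562.589599609375, -247.5008544921875), (24.58106231689453, 24.736722946166992), 55.013450622558594)
 med z 0.0687
ear rmax 0.051928160628749956 38 dir 144.6372932151232
```

View pics/w5c.png

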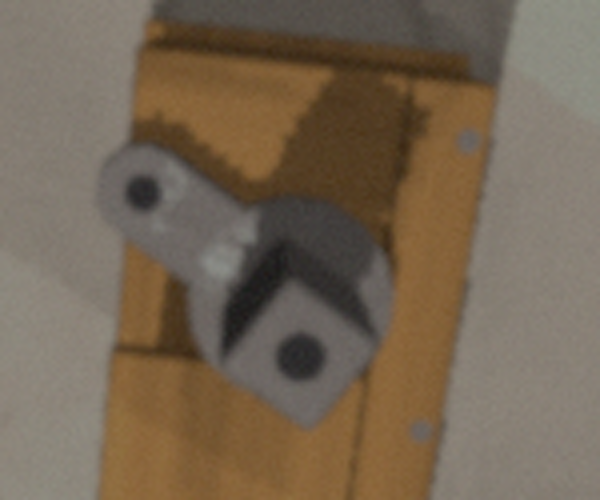

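```bash
python3 -m jog '[[0,[0,0,0],7.1],[0,[0,0,0],7.1],[0,[0,0,0],7.1],[0,[0,0,0],7.1],[0,[0,0,0],7],[0,[0,0,0],1],[0,[0,0,0],0]]';  python3 -c "
from h import *
plan([.5626,-.2475,.16],-35)"
```

```text
time: 9.78
tcp_pos: [0.549, -0.2388, 0.2465]
orientation: [0.213, 0.68, -0.215, 0.668]
force: [-0.1, -0.3, 0.2]
finger_gap: 0.0856
t 9.78 tcp [ 0.549  -0.2388  0.2465] F [-0.1 -0.3  0.2] gap 0.0856 q [-0.5   0.03  1.77 -0.01  1.37  0.12]
tool x [-0.018  0.002 -1.   ] zyaw -35.23
shift cm [8.62 0.15 1.75] in y/z dirs [ 0.58  0.82 -0.01] [ 0.82 -0.58 -0.02]
turn -0.23
turn 179.77
```

```bash
python3 -m jog '[[0,[1,0.1,1],0],[0,[1.5,0.05,0.6],0],[0,[2.5,0,0.1],0],[0,[2.5,0,0],0],[0,[1,0,0],0],[0,[0,0,0],0]]';  python3 -c "
from h import *
plan([.5626,-.2475,.099],-35); shot('wrist','w6')
from sh import *
shaft('pics/w6.npz')"
```

```text
time: 10.28
tcp_pos: [0.565, -0.2421, 0.1583]
orientation: [0.206, 0.681, -0.208, 0.671]
force: [0.4, -0.0, -0.2]
finger_gap: 0.0854
t 10.28 tcp [ 0.565  -0.2421  0.1583] F [ 0.4 -0.  -0.2] gap 0.0854 q [-0.49  0.13  1.81 -0.01  1.22  0.11]
tool x [-0.015  0.002 -1.   ] zyaw -34.12
shift cm [ 5.93 -0.53  0.18] in y/z dirs [ 0.56  0.83 -0.01] [ 0.83 -0.56 -0.01]
turn 0.88
turn -179.12
 med z 0.1146
head ((563.45703125, -247.02398681640625), (26.035297393798828, 23.82016944885254), 54.750816345214844)
 med z 0.0688
ear rmax 0.05245726577673777 54 dir 146.30789910089166
```

View pics/w6.png

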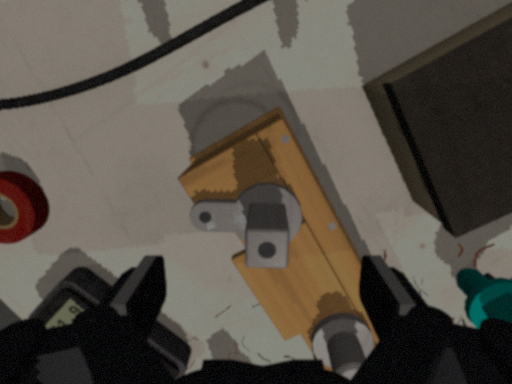

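```bash
python3 -m jog '[[0,[0.5,-0.4,0.1],0.5],[0,[1.5,-0.1,0.1],0.4],[0,[1.5,0,0],0],[0,[1.5,0,0],0],[0,[0.7,0,0],0],[0,[0,0,0],0]]';  python3 -c "
from h import *
plan([.563,-.2473,.099],-35)"
```

```text
time: 10.83
tcp_pos: [0.5675, -0.2508, 0.1081]
orientation: [0.211, 0.675, -0.215, 0.674]
force: [0.0, -0.8, 0.5]
finger_gap: 0.0854
t 10.83 tcp [ 0.5675 -0.2508  0.1081] F [ 0.  -0.8  0.5] gap 0.0854 q [-0.5   0.19  1.83 -0.01  1.12  0.11]
tool x [-0.002 -0.006 -1.   ] zyaw -35.0
shift cm [ 0.91  0.04 -0.57] in y/z dirs [ 0.57  0.82 -0.01] [ 0.82 -0.57  0.  ]
turn -0.0
turn 180.0
```

```bash
python3 -m jog '[[0,[0.8,0,-0.3],0],[0,[0.6,0,-0.3],0],[0,[0,0,0],0]]';  python3 -c "
from h import *
plan([.563,-.2473,.097],-35)"
```

```text
time: 11.08
tcp_pos: [0.5638, -0.2484, 0.0962]
orientation: [0.21, 0.673, -0.215, 0.676]
force: [0.1, -0.6, -0.9]
finger_gap: 0.0855
t 11.08 tcp [ 0.5638 -0.2484  0.0962] F [ 0.1 -0.6 -0.9] gap 0.0855 q [-0.5   0.19  1.85 -0.01  1.09  0.11]
tool x [ 0.002 -0.008 -1.   ] zyaw -35.01
shift cm [-0.08  0.05 -0.13] in y/z dirs [ 0.57  0.82 -0.01] [ 0.82 -0.57  0.01]
turn -0.01
turn 179.99
```

Now I'll close on the head.

```bash
python3 -m jog '[[1,[0,0,0],0],[1,[0,0,0],0],[1,[0,0,0],0],[1,[0,0,0],0],[1,[0,0,0],0],[1,[0,0,0],0],[1,[0,0,0],0],[1,[0,0,0],0]]';  python3 -c "
from h import *
plan([.563,-.2473,.16],-35)"
```

```text
time: 11.75
tcp_pos: [0.5648, -0.2488, 0.0988]
orientation: [0.21, 0.672, -0.215, 0.677]
force: [0.0, 0.6, 0.3]
finger_gap: 0.0237
t 11.75 tcp [ 0.5648 -0.2488  0.0988] F [0.  0.6 0.3] gap 0.0237 q [-0.5   0.19  1.85 -0.01  1.09  0.11]
tool x [ 0.005 -0.01  -1.   ] zyaw -34.99
shift cm [-6.12 -0.01 -0.17] in y/z dirs [ 0.57  0.82 -0.  ] [ 0.82 -0.57  0.01]
turn 0.01
turn -179.99
```

```bash
python3 -m jog '[[1,[-1,0,0],0],[1,[-1.5,0,0],0],[1,[-1.5,0,0],0],[1,[-2,0,0],0],[1,[-2,0,0],0],[1,[-1.5,0,0],0],[1,[0,0,0],0]]';  python3 -c "
from h import *
plan([.5997,.0179,.2],27.4); shot('wrist','w7');shot('scene','s7')"
```

```text
time: 12.33
tcp_pos: [0.5609, -0.246, 0.1939]
orientation: [0.211, 0.676, -0.214, 0.673]
force: [1.1, 0.1, -2.0]
finger_gap: 0.0235
t 12.33 tcp [ 0.5609 -0.246   0.1939] F [ 1.1  0.1 -2. ] gap 0.0235 q [-0.5   0.09  1.79 -0.01  1.27  0.11]
tool x [-0.005 -0.004 -1.   ] zyaw -35.0
shift cm [ -0.73  23.84 -11.96] in y/z dirs [ 0.57  0.82 -0.01] [ 0.82 -0.57 -0.  ]
turn -62.4
turn 117.6
```

View pics/w7.png

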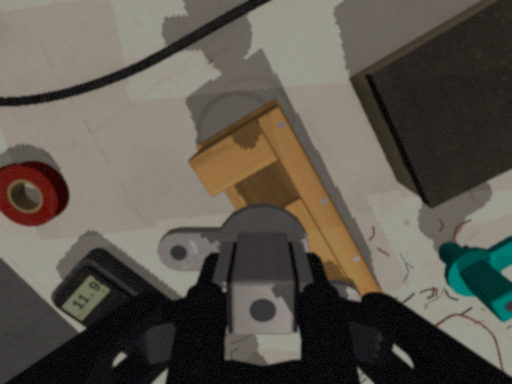

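View pics/s7.png

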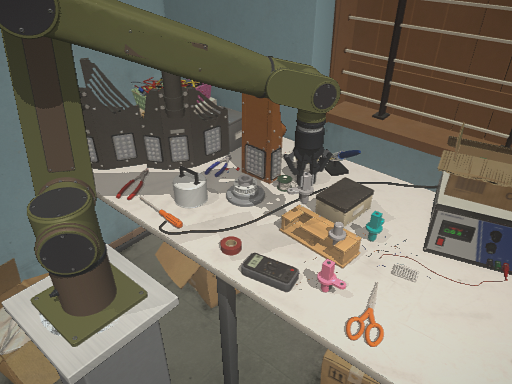

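The shaft is held upright with its ear along the tool's -z. I'll carry it over and then turn it.

```bash
python3 -m jog '[[1,[-0.1,1.5,-0.7],0],[1,[-0.1,2.6,-1.3],0],[1,[0,3,-1.5],0],[1,[0,3,-1.5],0],[1,[0,3,-1.5],0],[1,[0,3,-1.5],0],[1,[0,3,-1.5],0],[1,[0,2.6,-1.3],0],[1,[0,1.3,-0.6],0],[1,[0,0,0],0]]'
python3 -m jog '[[1,[0,0,0],-5],[1,[0,0,0],-7],[1,[0,0,0],-7],[1,[0,0,0],-7],[1,[0,0,0],-7],[1,[0,0,0],-7],[1,[0,0,0],-7],[1,[0,0,0],-7],[1,[0,0,0],-5],[1,[0,0,0],-2]]';  python3 -c "
from h import *
plan([.5997,.0179,.2],27.4)"
```

```text
time: 13.27
tcp_pos: [0.5896, 0.0195, 0.1709]
orientation: [0.212, 0.687, -0.217, 0.66]
force: [0.3, 0.5, -2.5]
finger_gap: 0.0233
time: 14.1
tcp_pos: [0.5795, 0.0148, 0.1526]
orientation: [-0.161, 0.709, 0.175, 0.663]
force: [0.0, 2.2, 6.2]
finger_gap: 0.0233
t 14.1 tcp [0.5795 0.0148 0.1526] F [0.  2.2 6.2] gap 0.0233 q [-0.07  0.09  1.86 -0.    1.26 -0.55]
tool x [-0.068  0.003 -0.998] zyaw 27.59
shift cm [-4.86 -0.49  1.65] in y/z dirs [-0.46  0.89  0.03] [ 0.88  0.46 -0.06]
turn 0.19
turn -179.81
```

```bash
python3 -m jog '[[1,[-1,0,0.2],0],[1,[-1.5,0,0.3],0],[1,[-1.5,0,0.3],0],[1,[-1,0,0.3],0],[1,[0,0,0],0]]';  python3 -c "
from h import *
plan([.5997,.0179,.17],27.4)"; python3 -m jog '[[1,[0,0,0],0],[1,[0,0,0],0],[1,[0,0,0],0],[1,[0,0,0],0]]';  python3 -c "
from h import *
plan([.5997,.0179,.17],27.4)"
```

```text
time: 14.52
tcp_pos: [0.5899, 0.0163, 0.1985]
orientation: [-0.158, 0.714, 0.173, 0.66]
force: [1.0, -0.0, -2.7]
finger_gap: 0.0235
t 14.52 tcp [0.5899 0.0163 0.1985] F [ 1.  -0.  -2.7] gap 0.0235 q [-0.06  0.08  1.8  -0.    1.35 -0.54]
tool x [-0.08   0.002 -0.997] zyaw 27.21
shift cm [ 2.76 -0.42  1.14] in y/z dirs [-0.45  0.89  0.04] [ 0.89  0.46 -0.07]
turn -0.19
turn 179.81
time: 14.85
tcp_pos: [0.5888, 0.0156, 0.1963]
orientation: [-0.157, 0.715, 0.173, 0.659]
force: [-0.1, -0.5, -2.9]
finger_gap: 0.0232
t 14.85 tcp [0.5888 0.0156 0.1963] F [-0.1 -0.5 -2.9] gap 0.0232 q [-0.06  0.08  1.8  -0.    1.35 -0.53]
tool x [-0.083  0.002 -0.997] zyaw 27.11
shift cm [ 2.53 -0.39  1.27] in y/z dirs [-0.45  0.89  0.04] [ 0.89  0.45 -0.07]
turn -0.29
turn 179.71
```

The tool has drifted to a 0.083 rad tilt: the arm sags and each row starts from the measured pose. I'll test how up and down moves change the tilt so I can undo it.

```bash
cat > t.py <<'E'
from h import *
s=bot.read_state();T=Ro.from_quat(s['orientation']).as_matrix();q=s['q']
print(round(s['time'],2),s['tcp_pos'].round(4),'toolx',T[:,0].round(4),'zyaw',np.degrees(np.arctan2(T[1,2],T[0,2])).round(2),'q',q.round(3),'F',s['force'].round(1))
E
python3 -m jog '[[1,[-4,0,0],0],[1,[-4,0,0],0]]' >/dev/null; python3 t.py; python3 -m jog '[[1,[0,0,0],0]]'>/dev/null; python3 t.py;  python3 -m jog '[[1,[1,0,0],0],[1,[1,0,0],0],[1,[1,0,0],0]]'>/dev/null; python3 t.py;python3 -m jog '[[1,[1,0,0],0],[1,[1,0,0],0],[1,[1,0,0],0]]'>/dev/null; python3 t.py
```

```text
15.02 [0.5887 0.0157 0.2636] toolx [-0.1084  0.0038 -0.9941] zyaw 27.16 q [-0.063  0.045  1.719 -0.003  1.486 -0.534] F [ 1.3  0.5 -1.3]
15.1 [0.5917 0.0155 0.271 ] toolx [-0.0976  0.003  -0.9952] zyaw 27.13 q [-0.063  0.042  1.71  -0.003  1.488 -0.534] F [ 1.  -0.9 -0.4]
15.35 [0.5897 0.0155 0.2409] toolx [-0.0923  0.0026 -0.9957] zyaw 27.11 q [-0.063  0.053  1.749 -0.003  1.432 -0.534] F [-0.2 -0.4 -3. ]
15.6 [0.583  0.0158 0.2013] toolx [-0.1025  0.0032 -0.9947] zyaw 27.14 q [-0.063  0.074  1.796 -0.003  1.375 -0.534] F [ 0.   0.9 -2.4]
```

```bash
cat >> t.py <<'E'
tip=s['tcp_pos']+.0808*T[:,0]; print('tip',tip.round(4),'gap',round(s['finger_gap'],4))
import sys
if len(sys.argv)>1:
    g=np.array([.5997,.0179,float(sys.argv[1])]); print('shift cm',((g-tip)@T*100).round(2))
E
python3 -m jog '[[1,[0,0,0],0]]' >/dev/null; python3 t.py .09; python3 -c "
from sh import *
shot('wrist','w8')"
```

```text
15.68 [0.5805 0.016  0.1963] toolx [-0.11    0.0037 -0.9939] zyaw 27.16 q [-0.063  0.077  1.802 -0.003  1.374 -0.534] F [-0.7 -0.  -2.9]
tip [0.5716 0.0163 0.116 ] gap 0.0232
shift cm [ 2.28 -1.27  2.81]
```

View pics/w8.png

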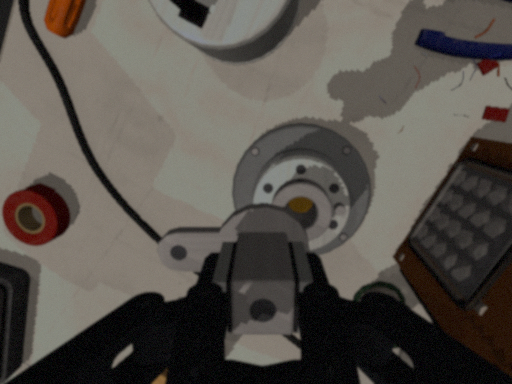

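```bash
python3 -m jog '[[1,[0,-0.6,1.4],0],[1,[0,-0.6,1.4],0]]' >/dev/null; python3 t.py .09; python3 -m jog '[[1,[0,0,0],0]]' >/dev/null; python3 t.py .09
```

```text
15.9 [0.6094 0.0181 0.1927] toolx [-0.1123  0.0037 -0.9937] zyaw 27.15 q [-0.057  0.143  1.736 -0.003  1.375 -0.528] F [ 0.5  0.7 -2.9]
tip [0.6004 0.0184 0.1124] gap 0.023
shift cm [ 2.24 -0.13  0.14]
15.98 [0.611  0.0181 0.1925] toolx [-0.1111  0.0038 -0.9938] zyaw 27.15 q [-0.057  0.146  1.733 -0.003  1.374 -0.528] F [ 0.3 -0.5 -2.3]
tip [0.602  0.0184 0.1122] gap 0.0234
shift cm [ 2.24 -0.06 -0.01]
```

```bash
python3 -m jog '[[1,[0.5,0,0.05],0],[1,[0.5,0,0.05],0],[1,[0.4,0,0.05],0],[1,[0.4,0,0.05],0]]' >/dev/null; python3 t.py .066; python3 -m jog '[[1,[0.2,0,0.05],0]]' >/dev/null; python3 t.py .066
```

```text
16.32 [0.611  0.019  0.1747] toolx [-0.1092  0.0034 -0.994 ] zyaw 27.15 q [-0.056  0.16   1.748 -0.003  1.343 -0.526] F [ 0.2 -0.6 -3.4]
tip [0.6021 0.0192 0.0944] gap 0.0234
shift cm [ 2.85 -0.16 -0.  ]
16.4 [0.6104 0.0193 0.1718] toolx [-0.1104  0.0035 -0.9939] zyaw 27.15 q [-0.055  0.162  1.751 -0.003  1.339 -0.526] F [ 0.2 -0.9 -2.3]
tip [0.6015 0.0195 0.0915] gap 0.0233
shift cm [ 2.55 -0.2   0.01]
```

```bash
python3 -m jog '[[1,[0.5,-0.1,0.05],0],[1,[0.5,-0.1,0.05],0],[1,[0.5,0,0.05],0],[1,[0.4,0,0.05],0]]' >/dev/null; python3 t.py .06; python3 -m jog '[[1,[0.4,0,0.05],0],[1,[0.3,0,0.05],0]]' >/dev/null; python3 t.py .058
```

```text
16.73 [0.6105 0.0184 0.1512] toolx [-0.1097  0.0034 -0.994 ] zyaw 27.15 q [-0.057  0.182  1.766 -0.003  1.304 -0.527] F [ 0.4 -0.2 -2.2]
tip [0.6016 0.0186 0.0709] gap 0.0234
shift cm [ 1.11 -0.04 -0.1 ]
16.9 [0.6099 0.0185 0.1448] toolx [-0.1128  0.0025 -0.9936] zyaw 27.16 q [-0.056  0.189  1.769 -0.004  1.296 -0.526] F [-8.6 -0.9 16.7]
tip [0.6008 0.0187 0.0645] gap 0.0237
shift cm [ 0.66 -0.06 -0.07]
```

```bash
python3 -m jog '[[1,[0,0.1,-0.2],0],[1,[0.1,0.1,-0.2],0]]' >/dev/null; python3 t.py .06; python3 -m jog '[[1,[0.2,0,-0.1],0],[1,[0.2,0,-0.1],0]]' >/dev/null; python3 t.py .058
```

```text
17.07 [0.606  0.0184 0.1449] toolx [-0.1115  0.0024 -0.9938] zyaw 27.16 q [-0.057  0.18   1.78  -0.004  1.294 -0.527] F [-0.6  0.1 -4.1]
tip [0.597  0.0186 0.0646] gap 0.0235
shift cm [ 0.43 -0.21  0.26]
17.23 [0.6056 0.0176 0.1424] toolx [-0.105   0.0027 -0.9945] zyaw 27.14 q [-0.058  0.178  1.786 -0.004  1.283 -0.528] F [2.6 0.7 3. ]
tip [0.5971 0.0178 0.0621] gap 0.0235
shift cm [ 0.38 -0.13  0.27]
```

```bash
for i in 1 2; do :; done; python3 -m jog '[[1,[0.1,0.1,-0.3],0],[1,[0.1,0.1,-0.3],0]]' >/dev/null; python3 t.py .06; python3 -m jog '[[1,[0.1,0.1,-0.4],0],[1,[0.1,0.1,-0.4],0]]' >/dev/null; python3 t.py .058
```

```text
17.4 [0.6041 0.0173 0.1424] toolx [-0.0888  0.0045 -0.996 ] zyaw 27.07 q [-6.000e-02  1.660e-01  1.799e+00 -1.000e-03  1.266e+00 -5.300e-01] F [ 8.2  1.8 -1.9]
tip [0.5969 0.0176 0.0619] gap 0.0232
shift cm [ 0.17 -0.11  0.28]
17.57 [0.6024 0.0169 0.1428] toolx [-0.0672  0.0085 -0.9977] zyaw 26.98 q [-0.063  0.15   1.815  0.005  1.244 -0.534] F [ 9.8  3.2 -5.8]
tip [0.597  0.0176 0.0622] gap 0.0233
shift cm [ 0.4  -0.11  0.28]
```

The tilt is falling fast with the tip braced against the bore wall. I'll carry on with that.

```bash
python3 -m jog '[[1,[0.15,0.2,-0.4],0],[1,[0.15,0.2,-0.4],0]]' >/dev/null; python3 t.py .06; python3 -m jog '[[1,[0.15,0.2,-0.4],0],[1,[0.15,0.2,-0.3],0]]' >/dev/null; python3 t.py .058
```

```text
17.73 [0.6007 0.0171 0.1431] toolx [-0.0432  0.0092 -0.999 ] zyaw 26.91 q [-0.064  0.133  1.833  0.007  1.219 -0.535] F [10.6 -0.5 -4. ]
tip [0.5972 0.0178 0.0624] gap 0.0234
shift cm [ 0.23 -0.11  0.24]
17.9 [0.5992 0.0172 0.1434] toolx [-0.021   0.0086 -0.9997] zyaw 26.87 q [-0.064  0.118  1.849  0.008  1.196 -0.536] F [ 7.7 -1.4 -2.7]
tip [0.5975 0.0179 0.0626] gap 0.0231
shift cm [ 0.45 -0.1   0.2 ]
```

```bash
python3 -m jog '[[1,[0.15,0.15,-0.35],0],[1,[0.15,0.1,-0.3],0]]' >/dev/null; python3 t.py .06; python3 -m jog '[[1,[0.2,0,0.1],0],[1,[0.3,0,0.1],0]]' >/dev/null; python3 t.py .058
```

```text
18.07 [0.598  0.0168 0.1434] toolx [-0.002   0.0097 -1.    ] zyaw 26.83 q [-0.066  0.105  1.863  0.01   1.176 -0.538] F [ 5.9  2.4 -0.6]
tip [0.5978 0.0176 0.0627] gap 0.0238
shift cm [ 0.27 -0.06  0.18]
18.23 [0.5997 0.0177 0.1389] toolx [-0.0011  0.0096 -1.    ] zyaw 26.83 q [-0.064  0.113  1.863  0.01   1.168 -0.536] F [-0.5 -0.1 -2.8]
tip [0.5996 0.0185 0.0581] gap 0.0236
shift cm [ 0.01 -0.06 -0.02]
```

```bash
python3 -m jog '[[1,[0.3,0,0],0],[1,[0.3,0,0],0]]' >/dev/null; python3 t.py .05; python3 -m jog '[[1,[0.3,0,0],0],[1,[0.3,0,0],0]]' >/dev/null; python3 t.py .04
```

```text
18.4 [0.5988 0.0177 0.1311] toolx [-0.0037  0.0091 -1.    ] zyaw 26.84 q [-0.064  0.121  1.868  0.01   1.157 -0.536] F [ 2.5 -0.1 -2.4]
tip [0.5985 0.0185 0.0503] gap 0.0233
shift cm [ 0.03 -0.1   0.08]
18.57 [0.5988 0.0176 0.1238] toolx [-0.004   0.0089 -1.    ] zyaw 26.84 q [-0.064  0.129  1.873  0.009  1.145 -0.536] F [ 1.4  0.2 -1.8]
tip [0.5984 0.0184 0.043 ] gap 0.0236
shift cm [ 0.3  -0.1   0.09]
```

The key went straight in: the tip is 29 mm deep. Next I'll press on against the spring.

```bash
python3 -m jog '[[1,[0.3,0,0.05],0],[1,[0.3,0,0],0],[1,[0.2,0,0],0]]' >/dev/null; python3 t.py .03; python3 -m jog '[[1,[0.3,0,0],0],[1,[0.3,0,0],0]]' >/dev/null; python3 t.py .03
```

```text
18.82 [0.599  0.0177 0.1144] toolx [-0.0054  0.0085 -0.9999] zyaw 26.84 q [-0.063  0.141  1.877  0.009  1.13  -0.536] F [-0.4 -0.3  2.3]
tip [0.5985 0.0184 0.0336] gap 0.0231
shift cm [ 0.36 -0.1   0.08]
18.98 [0.5992 0.0178 0.1108] toolx [-0.0065  0.0085 -0.9999] zyaw 26.85 q [-0.063  0.146  1.878  0.009  1.125 -0.536] F [-9.1  0.8 19.7]
tip [0.5987 0.0185 0.03  ] gap 0.0234
shift cm [ 0.   -0.1   0.07]
```

```bash
python3 -m jog '[[1,[0.4,0,0],0],[1,[0.4,0,0],0],[1,[0.4,0,0],0]]' >/dev/null; python3 t.py .03; python3 -c "
from h import *
shot('scene','s9');shot('top','t9');shot('wrist','w9')"; python3 t.py .03
```

```text
19.23 [0.5996 0.0178 0.1109] toolx [-0.011   0.0077 -0.9999] zyaw 26.87 q [-0.063  0.149  1.874  0.008  1.13  -0.535] F [-11.4   0.3  19.6]
tip [0.5987 0.0184 0.0301] gap 0.0234
shift cm [ 0.01 -0.09  0.06]
19.38 [0.5996 0.0178 0.1108] toolx [-0.0108  0.0077 -0.9999] zyaw 26.87 q [-0.063  0.149  1.874  0.008  1.13  -0.535] F [-9.9  0.5 18.5]
tip [0.5987 0.0184 0.0301] gap 0.0234
shift cm [ 0.   -0.09  0.06]
```

View pics/s9.png

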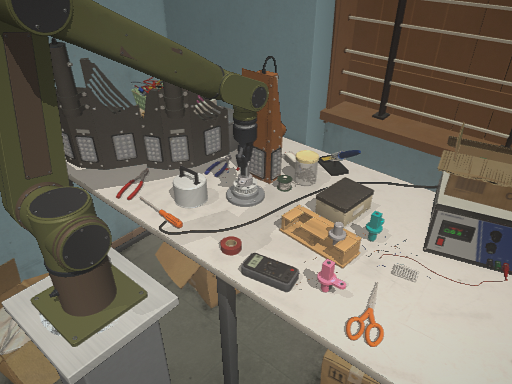

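View pics/w9.png

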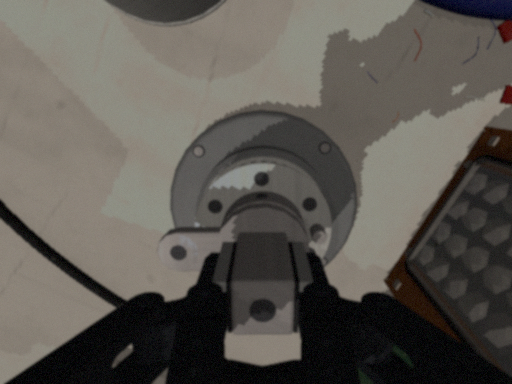

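```bash
python3 -c "
from h import *
z=np.load('pics/w9.npz');W=world(z['d'],z['K'],z['R'],z['t'])
for u,v in [(195,240),(200,250),(250,213),(270,212),(225,185),(180,238)]: print((u,v),W[v-1:v+2,u-1:u+2].reshape(-1,3).mean(0).round(4))
z=np.load('pics/t9.npz');W=world(z['d'],z['K'],z['R'],z['t']);Z=W[...,2]
z=np.load('pics/w4.npz');W=world(z['d'],z['K'],z['R'],z['t']);Z=W[...,2]
m=(np.hypot(W[...,0]-.47,W[...,1]-.147)<.06)&(Z>.06); print(np.percentile(Z[m],[5,25,50,75,95,99]).round(4))
"
```

```text
(195, 240) [0.5668 0.0087 0.0814]
(200, 250) [0.5712 0.005  0.0816]
(250, 213) [0.5848 0.0339 0.0816]
(270, 212) [0.5932 0.0387 0.0814]
(225, 185) [0.5685 0.0327 0.053 ]
(180, 238) [0.5598 0.0064 0.0815]
[0.0721 0.076  0.0768 0.0776 0.1144 0.1155]
```

The collar top reads 81.4 mm. With this camera's bias of about 0.7 mm, that matches the 80 mm expected when home. I'll do two last pressing rows to ease the side load, then hand in.

```bash
python3 -m jog '[[1,[0.4,0.05,-0.1],0],[1,[0.4,0.05,-0.1],0]]' >/dev/null; python3 t.py .03; python3 -c "
from h import *
bot.camera('top');bot.camera('top')"; python3 t.py .03
```

```text
19.55 [0.5994 0.0178 0.1108] toolx [-0.0069  0.0071 -1.    ] zyaw 26.89 q [-0.063  0.147  1.877  0.007  1.125 -0.535] F [-4.6 -0.2 15.4]
tip [0.5988 0.0184 0.03  ] gap 0.0233
shift cm [ 0.   -0.08  0.05]
19.65 [0.5994 0.0178 0.1108] toolx [-0.0069  0.0071 -1.    ] zyaw 26.89 q [-0.063  0.147  1.877  0.007  1.125 -0.535] F [-5.9  0.3 15.8]
tip [0.5989 0.0184 0.03  ] gap 0.0236
shift cm [ 0.   -0.08  0.05]
```

```bash
python3 -c "
from h import *
print(bot.hand_in())"; python3 t.py .03
```

```text
the job is handed in; nothing more can be done
None
the job is handed in; nothing more can be done
```

The dust cover is off and the keyed shaft is fully home in the hub. I handed the job in at about 19.7 s, with the arm still gripping the shaft and pressing it down.

- **Cover:** I set it down upright on the table about 0.18 m from the hub and let go. Its top measured about 77 mm above the table and its handle top about 114 mm, which fits a can standing flat (76 mm and 114 mm).
- **Shaft:** The key slipped into the keyway without any searching, because I had measured the keyway's direction and turned the shaft to match first. At the last check:
  - The tip was 30 mm above the table, which is the fully home height.
  - The collar's top read 81.4 mm against 80 mm expected. I put that down to the wrist camera, which had read the hub's face about 0.7 mm too high earlier.
  - The tilt was about 0.01 rad, the head was within about 1 mm of the axis, and the key was about 0.5° from my keyway estimate.
  - The arm was pressing down with about 16 N, and the finger gap was 23.5 mm on the 24 mm head.
- **Rest of the bench:** The plain spindle and the other things look undisturbed in the last scene picture; I did not measure them again.

**What went wrong on the way:** The tool tilted to about 0.11 rad while carrying the shaft. The shaft's tip also sagged down to the hub's face once, at about 6 N. I straightened it by bracing the tip lightly against the bore wall before pushing on. Entering the bore briefly took about 19 N. A sideways load of about 6 N remained at the end.

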